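# Fit the square-bored tube carousel onto the mixer's drive shaft

## Task

Put the tube carousel that has the square sleeve onto the upright square shaft of the grey drive unit: turn it so that its square bore matches the shaft and set it fully down, so that it sits flat on the collar at the foot of the shaft, then let go. Leave the other carousel, the one with the round sleeve, where it stands.

Things in the scene. Friction and masses are not known exactly. Their poses are not given: they have to be found in the camera images.
- square_carousel: To be fitted: white disc 96 mm across, 8 thick, six tube sockets on it (tops at 15 mm), in the middle an upright SQUARE sleeve 42 x 42 mm outside, 30 x 30 mm square bore right through, rim 60 mm above the underside. About 0.2 kg, loose on the bench, sleeve up: grip the sleeve above the sockets. Origin: centre of underside; z up the bore, x, y square to the sleeve (any quarter turn fits).
- round_carousel: Bystander: the same white disc and sockets, but with a ROUND sleeve 45 mm across with an 18 mm round bore, 60 mm tall; too narrow for the shaft. Loose, to be left alone. Origin: centre of its underside, z up.
- drive_unit: Low grey box 100 (x) by 90 mm, 34 high, fixed; on it a round collar 56 mm across, its top 40 mm above the bench, and in the middle an upright steel SQUARE shaft that does not turn: 24 x 24 mm for 22 mm above the collar, then narrowing to 10 x 10 mm at the tip, 80 mm above the bench. Origin: on the shaft's axis at bench height; z up, x and y square to shaft and box.
- shaft_foot (a point): The point on the shaft's axis at the top of the collar, 40 mm above the bench; the carousel's underside comes to rest at this height. Axes as the drive unit's.
Mind the look-alikes: they are no part of the job. What is shaped like the drive_unit but blue is not meant.

How it is judged:
By the outcome, as a careful person would: the job done as asked, in the order asked, and still so for the second after the job is handed in, with the robot touching nothing.
It also fails if it takes over 38 s, if anything falls off the work surface, if the arm or the gripper's body presses on something with over 40 N, if the wrist force passes 120 N, or if a joint passes its speed limit or range.

## Robot

A 7-joint arm with a two-finger parallel gripper is mounted at the origin on a cart in front of the work surface, level with it; the furniture and walls round the work are solid. World frame = base frame: x ahead of the robot, y to its left, z up, the work surface at z = 0. Lengths are in m, angles in rad, forces in N, time in s.
With the tool pointing down it reaches from about 0.425 to 0.925 m from the base axis. Payload 6.8 kg.
Tool frame: the origin (TCP) lies between the finger pads; the fingertips stand 11 mm ahead of it and the grasp point (between the pads) lies 8 mm behind it; z points along the fingers, y is the line along which they close (so a half turn about z gives the same grasp; the last joint's range is limited). The gripper opens to 85 mm and grips with 20 to 120 N. Pads are 22 mm wide; open, the fingers measure 114 mm over their backs; the gripper's body (76 mm by 85 mm) begins 54 mm behind the grasp point. The pads swing forward as they close: fully open they stand 13 mm farther back than shut.
Start: joints at [1.052, 0.477, 0.022, 1.555, -0.011, 1.109, -0.083], TCP at [0.27, -0.619, 0.242] pointing down, gripper open.
Joint ranges: [-2.96, 2.96], [-0.34, 2.1], [-1.41, 1.46], [0.24, 2.44], [-1.37, 4.51], [0.17, 1.92], [-2.96, 2.96]. Speed limits (rad/s): [2.39, 2.39, 3.14, 3.14, 3.14, 3.14, 3.14].

## Interface

Orientations are given as a rotation vector (axis times angle).
In Python, from bench import r gives the robot as it stands.
- The arm moves only by the tool send_rows, never from a script. Its argument "deltas" is a list of rows, each an object of numbers: "dx", "dy", "dz": the shift along the world's x, y, z in mm; "rx", "ry", "rz": the turn, a rotation vector about the world's x, y, z in degrees. A call has 1 to 5 rows; each row is the pose to reach, as a shift and turn from the pose commanded when the call began; what a row does not reach only later rows make up. A row lasts 1/12 s, in which the tool goes at most 41.7 mm and 7.16 degrees, less where a joint would pass 70% of its speed; a pose out of reach is approached as far as the arm can. A call with a gripper value outside its range is refused whole. "jaw" is the finger opening in mm, from 0 to 85.4, set as the call begins (left out, the last holds). The fingers move at their own pace and stop on an object; "newtons" is the grip in N (left out, the last holds). Time passes only in rows, so rows that repeat a pose let the fingers close. It gives the time, the measured TCP pose, the force, the opening and the grip force at its end, in the units of the state.
- r.get_obs(): the state, without advancing time (a new reading comes with each control period).
- r.grab_frame(name): name is "scene" or "top" or "wrist"; returns a dict with "frame" (480x640x3 uint8, blue, green, red), "z_map" (480x640 float32, m along the optical axis (not along the pixel's ray), 0 where there is no reading), "vertical_fov" (degrees; the focal length in pixels is half the picture's height over the tangent of half this angle, whatever the lens; pixels are square), "cx", "cy" (the principal point, pixels), "xyz" and "orientation" of the camera in the world. Camera axes: x right, y down, z forward; pixel columns grow to the right and rows downward; lengths in m; the calibration is good to about 2 mm. The wrist camera is an equidistant fisheye: a pixel r from the principal point sees the ray r / f radians off the axis. A picture is of the moment at which its call begins.
- r.hand_in(): hands the job in; it is judged then, once.
The state is a dict: "clock": time; "joints": joint angles; "qvel": joint speeds; "tau": joint torques, N m; "tcp_pos": TCP position; "orientation": TCP orientation; "contact_force": force on the tool from outside, world axes, zero at the start; "moment": the same for the moment, N m; "grip_width": finger opening in m; "gripper_force": force on a finger pad.
Only numpy, scipy, OpenCV 4.12 (cv2) and the standard library are available. Lean on these libraries where they do the work, as an engineer would, in place of code of your own. Each camera call takes 0.05 s, during which the arm holds its last target. There are 200 camera calls.

## Working session

There is one attempt and no reset: what is moved stays moved. The work goes in short steps, Python scripts to look and compute and a tool call to move; the robot and the scene stay as the last step left them, time stands still between calls to the robot, and variables do not carry over. Pictures are saved under pics/ and viewed, at most 10 in all, crops included, and the job is handed in when it is done.

Besides the shell and the picture viewer there is one more tool, called after ">>>" as a command line: name --argument value ..., lists and objects as JSON in quotes. send_rows: Moves the arm, as the interface text tells. Its arguments: {"type":"object","properties":{"deltas":{"type":"array","items":{"type":"object","properties":{"dx":{"type":"number"},"dy":{"type":"number"},"dz":{"type":"number"},"rx":{"type":"number"},"ry":{"type":"number"},"rz":{"type":"number"}}}},"jaw":{"type":"number"},"newtons":{"type":"number"}},"required":["deltas"]}

```bash
mkdir -p pics
cat > h.py <<'E'
import numpy as np, cv2, pickle
from scipy.spatial.transform import Rotation as R
def grab(r,n):
    f=r.grab_frame(n); pickle.dump(f,open(f'{n}.pkl','wb')); return f
def load(n): return pickle.load(open(f'{n}.pkl','rb'))
def cloud(f):
    h,w=f['z_map'].shape; F=h/2/np.tan(np.radians(f['vertical_fov'])/2)
    u,v=np.meshgrid(np.arange(w),np.arange(h)); z=f['z_map']
    p=np.stack([(u-f['cx'])/F*z,(v-f['cy'])/F*z,z],-1)
    return p@R.from_rotvec(f['orientation']).as_matrix().T+np.array(f['xyz'])
E
python3 - <<'E'
from bench import r
from h import *
for n in('top','scene'):
    f=grab(r,n); print(n,f['xyz'],f['orientation'],f['vertical_fov'],f['cx'],f['cy']); cv2.imwrite(f'pics/{n}0.png',f['frame'])
print(r.get_obs())
E
```

```text
top [ 0.37111938 -0.16826769  1.43906635] [-2.15831341  2.22179367 -0.10559105] 57.99450228225668 316.44322412375556 239.0486530651699
scene [-0.26303729  1.00455472  1.04985197] [-0.65781904  2.49910531 -1.27639161] 45.27779778028121 314.9719564379747 237.49134874989193
{'clock': 0.1, 'joints': array([ 1.05190394,  0.47774453,  0.02234494,  1.55634202, -0.01146222,
        1.10932111, -0.08313414]), 'qvel': array([-6.20206503e-04, -1.35742462e-03, -2.27094015e-04, -4.66644222e-03,
        7.43207926e-04, -2.49078640e-03, -6.35301970e-05]), 'tau': array([ 4.09470202e-03, -5.97765541e+01,  1.61426090e+00, -2.81954616e+01,
        1.29200183e-02,  5.06693163e-03,  2.48105016e-05]), 'tcp_pos': array([ 0.26932442, -0.61837661,  0.24140929]), 'orientation': array([-3.07397896e+00, -6.40416174e-01,  7.81286904e-04]), 'contact_force': array([ 0.04783691,  0.29543521, -0.24802273]), 'moment': array([-0.01620138,  0.02787869, -0.0561365 ]), 'gripper_force': 0.0, 'grip_width': 0.08553705065607771}
```

View pics/top0.png

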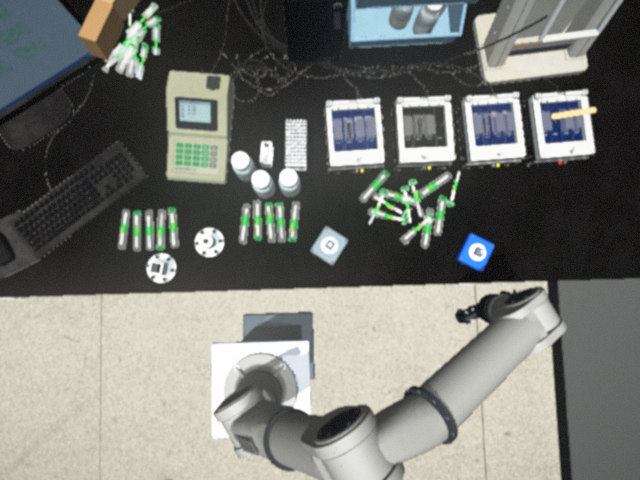

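View pics/scene0.png

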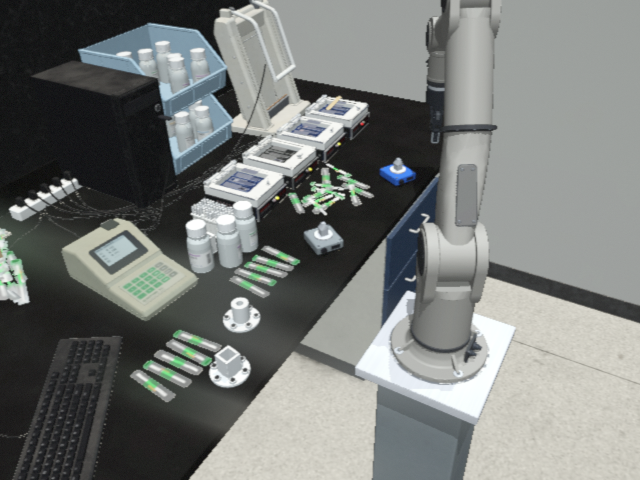

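The candidates in the top picture are:
- Carousels: square sleeve at (161,268), round sleeve at (209,242).
- Drives: grey at (329,246), blue at (477,252).

I choose the square-sleeve carousel at (161,268) and the grey drive at (329,246). In the scene view they are at (230,367) and (323,238). Next I'll measure them and check with a crop.

Run:
```python
from h import *
t=load('top');s=load('scene');P=cloud(t);Q=cloud(s)
def rep(name,P,c,zlo,zhi,rad):
    u,v=c; w=np.zeros(P.shape[:2],bool); w[v-rad:v+rad,u-rad:u+rad]=1
    m=w&(P[...,2]>zlo)&(P[...,2]<zhi); p=P[m]
    rc=cv2.minAreaRect((p[:,:2]*1000).astype(np.float32))
    print(name,len(p),p.mean(0).round(4),'rect',[np.round(x,1) for x in rc],'ext',np.ptp(p,0).round(3))
    return
rep('bench',P,(190,285),-.1,.1,6)
for n,c in(('sq',(161,268)),('rd',(209,242))):
    rep(n+' rim',P,c,.05,.07,22); rep(n+' disc',P,c,.004,.02,22)
rep('grey box',P,(329,246),.025,.045,26);rep('grey shaft',P,(329,246),.055,.09,26)
rep('blue box',P,(477,252),.025,.045,26)
rep('s sq rim',Q,(228,358),.052,.07,35); rep('s sq disc',Q,(230,367),.004,.02,35)
rep('s grey box',Q,(323,238),.025,.045,30);rep('s grey shaft',Q,(323,232),.055,.09,30)
F=t['frame']; a=cv2.resize(F[215:295,130:240],None,fx=5,fy=5,interpolation=2);b=cv2.resize(s['frame'][290:395,180:290],None,fx=4,fy=4,interpolation=2)
o=np.zeros((440,560+240,3),np.uint8); o[:400,:550]=a; b=cv2.resize(b,(240,229)); o[:229,560:]=b
c=cv2.resize(s['frame'][215:260,295:355],(240,180),interpolation=2); o[240:420,560:]=c
cv2.imwrite('pics/crop1.png',o)
```

```text
bench 144 [3.452e-01 2.257e-01 3.000e-04] rect [array([345.1, 225.1]), array([38.3, 36.3]), np.float64(88.3)] ext [0.037 0.039 0.017]
sq rim 111 [0.4014 0.3154 0.0589] rect [array([401.5, 315.7]), array([44.2, 42. ]), np.float64(77.1)] ext [0.045 0.049 0.016]
sq disc 582 [0.4091 0.3135 0.0093] rect [array([404.5, 318.9]), array([142.4, 141.4]), np.float64(89.0)] ext [0.142 0.142 0.016]
rd rim 138 [0.4817 0.1577 0.0595] rect [array([481. , 158.4]), array([41.6, 42.4]), np.float64(1.1)] ext [0.042 0.042 0.016]
rd disc 533 [0.4814 0.1579 0.0095] rect [array([485.2, 161.3]), array([143.3, 142.7]), np.float64(88.4)] ext [0.145 0.142 0.016]
grey box 775 [ 0.4575 -0.2344  0.0345] rect [array([ 456. , -233.8]), array([ 90. , 106.5]), np.float64(56.1)] ext [0.125 0.122 0.02 ]
grey shaft 57 [ 0.4581 -0.2352  0.0721] rect [array([ 459. , -235.5]), array([23.9, 23.3]), np.float64(54.5)] ext [0.03  0.029 0.028]
blue box 761 [ 0.4217 -0.7123  0.0347] rect [array([ 419.2, -714.5]), array([ 91.5, 108. ]), np.float64(61.5)] ext [0.122 0.119 0.02 ]
s sq rim 202 [0.3998 0.318  0.0579] rect [array([401.6, 317. ]), array([45.3, 48.7]), np.float64(77.7)] ext [0.051 0.05  0.013]
s sq disc 997 [0.4241 0.3182 0.0089] rect [array([417.4, 295.4]), array([163.2, 217.5]), np.float64(39.8)] ext [0.225 0.234 0.016]
s grey box 536 [ 0.4515 -0.221   0.0343] rect [array([ 455.7, -231.7]), array([ 92.2, 117.3]), np.float64(55.4)] ext [0.132 0.124 0.02 ]
s grey shaft 77 [ 0.4571 -0.2301  0.0678] rect [array([ 458.9, -229.4]), array([30.9, 21.4]), np.float64(5.1)] ext [0.03  0.023 0.027]
```

View pics/crop1.png

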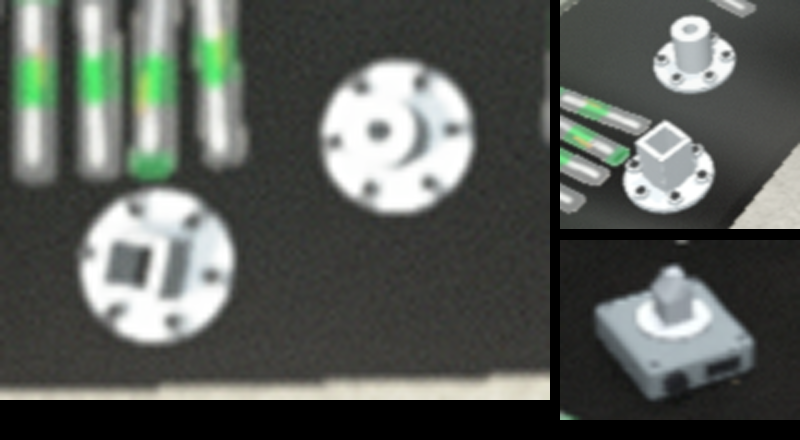

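The crop confirms both choices: a square sleeve with a large square bore on the left at crop (130,265), the round one at (380,130), and the grey drive with a square shaft. The measured sizes agree with the description: rim at 59 mm, sleeve about 43 mm, box 90x106 mm. I'm moving over the drive first for a close wrist look.

>>> send_rows --deltas '[{"dx": 18, "dy": 36, "dz": 0, "rz": 4}, {"dx": 36, "dy": 72, "dz": 0, "rz": 8}, {"dx": 54, "dy": 108, "dz": 0, "rz": 12}, {"dx": 72, "dy": 144, "dz": 0, "rz": 16}, {"dx": 90, "dy": 180, "dz": 0, "rz": 20}]'

```text
$.deltas[0]: bad value
```

>>> send_rows --deltas '[{"dx": 18, "dy": 36, "dz": 0, "rz": 4}, {"dx": 36, "dy": 72, "dz": 0, "rz": 8}, {"dx": 54, "dy": 108, "dz": 0, "rz": 12}, {"dx": 72, "dy": 144, "dz": 0, "rz": 12}, {"dx": 90, "dy": 180, "dz": 0, "rz": 12}]'

```text
$.deltas[0]: bad value
```

>>> send_rows --deltas '[{"dx": 9, "dy": 24}, {"dx": 9, "dy": 24}, {"dx": 9, "dy": 24}]'

```text
$.deltas[0]: bad value
```

Run:
```python
from bench import r
from h import *
f=grab(r,'wrist'); cv2.imwrite('pics/w1.png',f['frame']); o=r.get_obs()
print(o['clock'],o['tcp_pos'],o['orientation'],o['joints'],f['xyz'],f['orientation'],f['vertical_fov'],f['cx'],f['cy'],f['z_map'][::80,::80].round(2))
```

```text
0.15 [ 0.26939109 -0.61843918  0.2415436 ] [-3.07423237e+00 -6.40510776e-01  5.62731331e-04] [ 1.05188834  0.47762088  0.02234371  1.55622013 -0.01152158  1.10927069
 -0.08309954] [ 0.33634823 -0.58800463  0.37333286] [ 2.41591129 -1.58246476 -0.23542192] 65.70646984690485 324.5116201186213 235.75948771022297 [[0.29 0.31 0.31 0.32 0.32 0.31 0.31 0.31]
 [1.12 1.14 0.34 0.34 0.34 0.34 0.3  0.34]
 [0.39 0.67 1.15 1.25 1.25 0.37 0.33 0.36]
 [0.48 1.33 1.34 1.33 1.33 1.33 1.33 0.39]
 [1.24 1.46 1.44 1.43 1.43 1.43 1.39 0.96]
 [0.96 0.07 0.08 1.56 1.55 1.56 0.07 0.07]]
```

View pics/w1.png

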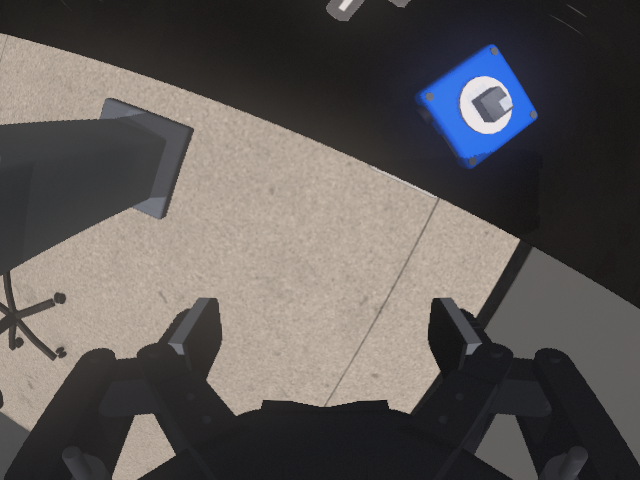

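The wrist camera shows the blue look-alike at (485,105); the rows were refused because every key is needed. Trying again.

>>> send_rows --deltas '[{"dx": 18, "dy": 36, "dz": 0, "rx": 0, "ry": 0, "rz": 4}, {"dx": 36, "dy": 72, "dz": 0, "rx": 0, "ry": 0, "rz": 8}, {"dx": 54, "dy": 108, "dz": 0, "rx": 0, "ry": 0, "rz": 12}, {"dx": 72, "dy": 144, "dz": 0, "rx": 0, "ry": 0, "rz": 16}, {"dx": 90, "dy": 180, "dz": 0, "rx": 0, "ry": 0, "rz": 20}]'

```text
clock: 0.57
tcp_pos: [0.3599, -0.437, 0.2421]
orientation: [-2.915, -1.17, 0.0]
contact_force: [1.5, -0.0, 0.3]
grip_width: 0.0851
gripper_force: 0.0
```

>>> send_rows --deltas '[{"dx": 18, "dy": 36, "dz": 0, "rx": 0, "ry": 0, "rz": 4}, {"dx": 36, "dy": 72, "dz": 0, "rx": 0, "ry": 0, "rz": 8}, {"dx": 54, "dy": 108, "dz": 0, "rx": 0, "ry": 0, "rz": 12}, {"dx": 70, "dy": 140, "dz": 0, "rx": 0, "ry": 0, "rz": 12}, {"dx": 70, "dy": 140, "dz": 0, "rx": 0, "ry": 0, "rz": 12}]'

```text
clock: 0.98
tcp_pos: [0.4335, -0.2909, 0.2425]
orientation: [-2.77, -1.478, -0.005]
contact_force: [-0.4, 0.1, 0.3]
grip_width: 0.0856
gripper_force: 0.0
```

```bash
cat >> h.py <<'E'
def wcloud(f):
    h,w=f['z_map'].shape; F=h/2/np.tan(np.radians(f['vertical_fov'])/2)
    u,v=np.meshgrid(np.arange(w),np.arange(h)); d=np.stack([u-f['cx'],v-f['cy']],-1); a=np.hypot(d[...,0],d[...,1])+1e-9
    s=np.tan(a/F)/a; z=f['z_map']; p=np.stack([d[...,0]*s*z,d[...,1]*s*z,z],-1)
    return p@R.from_rotvec(f['orientation']).as_matrix().T+np.array(f['xyz'])
def rect(name,P,c,rad,zlo,zhi,W=None):
    m=(np.hypot(P[...,0]-c[0],P[...,1]-c[1])<rad)&(P[...,2]>zlo)&(P[...,2]<zhi)
    if W is not None: m&=W
    n,l,st,ce=cv2.connectedComponentsWithStats(m.astype(np.uint8)); m=l==1+np.argmax(st[1:,4])
    p=P[m]; rc=cv2.minAreaRect((p[:,:2]*1000).astype(np.float32)); v,u=np.nonzero(m)
    print(name,len(p),'px',u.mean().round(),v.mean().round(),'z',np.percentile(p[:,2],[5,50,95]).round(4),'rect',[np.round(x,1) for x in rc]); return m
E
python3 - <<'E'
from bench import r
from h import *
f=grab(r,'wrist'); cv2.imwrite('pics/w2.png',f['frame']); o=r.get_obs()
print(o['clock'],o['tcp_pos'],o['orientation'],o['joints'])
P=wcloud(f); c=(.458,-.235)
rect('bench',P,c,.12,-.01,.01)
rect('box',P,c,.08,.03,.037); rect('collar',P,c,.04,.0375,.045)
for a,b in((.045,.062),(.062,.068),(.068,.074),(.074,.079),(.078,.09)): rect(f'shaft{a}',P,c,.03,a,b)
E
```

```text
1.0333 [ 0.43167385 -0.29466472  0.24242201] [-2.77352641e+00 -1.47399553e+00 -2.02393906e-03] [ 0.68731039  0.24012962 -0.24189379  1.90369751  0.06579235  1.00529978
 -0.17699307]
bench 31618 px 316.0 140.0 z [-0.001   0.0003  0.0017] rect [array([ 458., -235.]), array([239.4, 239.7]), np.float64(55.2)]
box 6988 px 314.0 141.0 z [0.0321 0.0341 0.0355] rect [array([ 458.7, -233.8]), array([88.9, 99.3]), np.float64(55.8)]
collar 2145 px 314.0 142.0 z [0.039  0.0403 0.0415] rect [array([ 458.2, -234.3]), array([55.3, 54.7]), np.float64(56.3)]
shaft0.045 5 px 324.0 129.0 z [0.0471 0.0493 0.0539] rect [array([ 472.9, -229.4]), array([0. , 3.4]), np.float64(55.9)]
shaft0.062 242 px 312.0 144.0 z [0.0627 0.0652 0.0677] rect [array([ 457.9, -233.9]), array([24.4, 23.5]), np.float64(55.7)]
shaft0.068 216 px 313.0 143.0 z [0.0683 0.0709 0.0736] rect [array([ 458.8, -234.2]), array([20.8, 19.5]), np.float64(55.6)]
shaft0.074 147 px 313.0 143.0 z [0.0744 0.0764 0.0788] rect [array([ 458.8, -233.9]), array([15.3, 15.3]), np.float64(56.0)]
shaft0.078 219 px 312.0 144.0 z [0.0783 0.0802 0.0815] rect [array([ 458.7, -233.6]), array([12. , 12.7]), np.float64(55.8)]
```

View pics/w2.png

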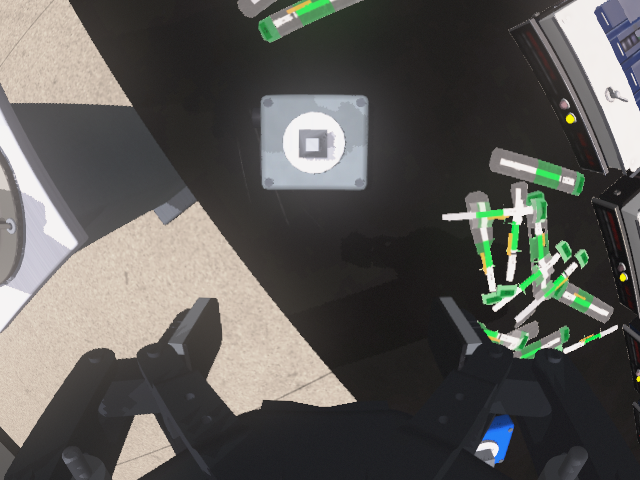

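The close view shows the grey drive at (314,141). The wrist depth gives shaft axis (458.5, -234.0), angle 55.8° and tip at 80 mm, which all agree. Now on to the carousel.

>>> send_rows --deltas '[{"dx": 12, "dy": 38, "dz": 0, "rx": 0, "ry": 0, "rz": 4}, {"dx": 24, "dy": 76, "dz": 0, "rx": 0, "ry": 0, "rz": 8}, {"dx": 36, "dy": 114, "dz": 0, "rx": 0, "ry": 0, "rz": 12}, {"dx": 46, "dy": 152, "dz": 0, "rx": 0, "ry": 0, "rz": 16}, {"dx": 52, "dy": 190, "dz": 0, "rx": 0, "ry": 0, "rz": 20}]'

```text
clock: 1.45
tcp_pos: [0.4821, -0.1083, 0.2423]
orientation: [2.482, 1.926, 0.0]
contact_force: [0.2, -0.5, -0.4]
grip_width: 0.0855
gripper_force: 0.0
```

>>> send_rows --deltas '[{"dx": 4, "dy": 38, "dz": 0, "rx": 0, "ry": 0, "rz": 1.5}, {"dx": 4, "dy": 76, "dz": 0, "rx": 0, "ry": 0, "rz": 1.5}, {"dx": -2, "dy": 114, "dz": 0, "rx": 0, "ry": 0, "rz": 1.5}, {"dx": -10, "dy": 152, "dz": 0, "rx": 0, "ry": 0, "rz": 1.5}, {"dx": -20, "dy": 190, "dz": 0, "rx": 0, "ry": 0, "rz": 1.5}]'

```text
clock: 1.87
tcp_pos: [0.4615, 0.0816, 0.2422]
orientation: [2.46, 1.954, 0.0]
contact_force: [0.8, 0.5, -0.7]
grip_width: 0.0851
gripper_force: 0.0
```

>>> send_rows --deltas '[{"dx": -15, "dy": 38, "dz": 0, "rx": 0, "ry": 0, "rz": 0}, {"dx": -32, "dy": 74, "dz": 0, "rx": 0, "ry": 0, "rz": 0}, {"dx": -50, "dy": 108, "dz": 0, "rx": 0, "ry": 0, "rz": 0}, {"dx": -68, "dy": 142, "dz": 0, "rx": 0, "ry": 0, "rz": 0}, {"dx": -75, "dy": 165, "dz": 0, "rx": 0, "ry": 0, "rz": 0}]'

```text
clock: 2.28
tcp_pos: [0.3845, 0.2483, 0.2425]
orientation: [-2.456, -1.959, -0.0]
contact_force: [-0.3, 0.0, 0.4]
grip_width: 0.0852
gripper_force: 0.0
```

Run:
```python
from bench import r
from h import *
f=grab(r,'wrist'); f=grab(r,'wrist'); cv2.imwrite('pics/w3.png',f['frame']); o=r.get_obs()
print(o['clock'],o['tcp_pos'],o['orientation'],o['joints'])
P=wcloud(f); c=(.4015,.3165)
rect('disc',P,c,.06,.006,.020); rect('rim',P,c,.035,.057,.063)
```

```text
2.3833 [0.38526213 0.24960419 0.24271685] [-2.45133133e+00 -1.96270742e+00 -2.40329786e-03] [-0.07750546  0.17944016 -0.69467701  2.01384947  0.13549765  0.99185058
 -1.05899932]
disc 4796 px 327.0 133.0 z [0.0071 0.0087 0.0163] rect [array([401.1, 318.4]), array([95.3, 94.9]), np.float64(52.2)]
rim 1247 px 328.0 136.0 z [0.0589 0.0603 0.0616] rect [array([400.8, 318.1]), array([41.8, 42.2]), np.float64(77.7)]
```

View pics/w3.png

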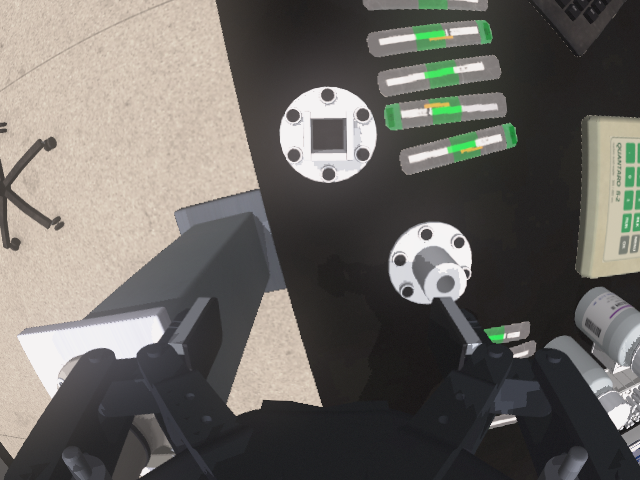

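The square carousel is at (327,133), with rim z 60.3 mm, rim 42x42 mm, centre (400.9, 318.2) and angle 77.7°. Everything matches the given sizes, so I'm going in.

>>> send_rows --deltas '[{"dx": 8, "dy": 34, "dz": -10, "rx": 0, "ry": 0, "rz": 0.3}, {"dx": 15.6, "dy": 68.6, "dz": -20, "rx": 0, "ry": 0, "rz": 0.3}, {"dx": 15.6, "dy": 68.6, "dz": -50, "rx": 0, "ry": 0, "rz": 0.3}, {"dx": 15.6, "dy": 68.6, "dz": -80, "rx": 0, "ry": 0, "rz": 0.3}, {"dx": 15.6, "dy": 68.6, "dz": -110, "rx": 0, "ry": 0, "rz": 0.3}]'

```text
clock: 2.8
tcp_pos: [0.4036, 0.3135, 0.1308]
orientation: [2.454, 1.96, 0.0]
contact_force: [-0.4, -0.9, 0.6]
grip_width: 0.0853
gripper_force: 0.0
```

>>> send_rows --deltas '[{"dx": 0, "dy": 0, "dz": 0, "rx": 0, "ry": 0, "rz": 0}, {"dx": 0, "dy": 0, "dz": 0, "rx": 0, "ry": 0, "rz": 0}]'

```text
clock: 2.97
tcp_pos: [0.4023, 0.3127, 0.1313]
orientation: [2.454, 1.96, -0.006]
contact_force: [0.7, 0.9, 0.2]
grip_width: 0.0854
gripper_force: 0.0
```

Run:
```python
from bench import r
from h import *
o=r.get_obs(); v=o['orientation']
print(o['tcp_pos'],2*np.degrees(np.arctan2(v[1],v[0]))%180,v)
f=grab(r,'wrist'); P=wcloud(f); c=(.401,.318)
rect('rim',P,c,.035,.055,.064)
```

```text
[0.40232313 0.31273166 0.13125106] 77.23488789495974 [ 2.45433743  1.96049555 -0.00623791]
rim 2775 px 322.0 247.0 z [0.0574 0.0601 0.0613] rect [array([401. , 318.3]), array([42.5, 42.3]), np.float64(78.3)]
```

>>> send_rows --deltas '[{"dx": -1.3, "dy": 5.4, "dz": -25, "rx": 0, "ry": 0, "rz": 0.7}, {"dx": -1.3, "dy": 5.4, "dz": -50, "rx": 0, "ry": 0, "rz": 0.7}, {"dx": -1.3, "dy": 5.4, "dz": -75, "rx": 0, "ry": 0, "rz": 0.7}, {"dx": -1.3, "dy": 5.4, "dz": -94, "rx": 0, "ry": 0, "rz": 0.7}, {"dx": -1.3, "dy": 5.4, "dz": -94, "rx": 0, "ry": 0, "rz": 0.7}]'

```text
clock: 3.43
tcp_pos: [0.4012, 0.319, 0.0374]
orientation: [2.441, 1.976, -0.003]
contact_force: [-0.4, -0.3, -0.8]
grip_width: 0.0851
gripper_force: 0.0
```

>>> send_rows --deltas '[{"dx": 0, "dy": 0, "dz": 0, "rx": 0, "ry": 0, "rz": 0}, {"dx": 0, "dy": 0, "dz": 0, "rx": 0, "ry": 0, "rz": 0}, {"dx": 0, "dy": 0, "dz": 0, "rx": 0, "ry": 0, "rz": 0}, {"dx": 0, "dy": 0, "dz": 0, "rx": 0, "ry": 0, "rz": 0}, {"dx": 0, "dy": 0, "dz": 0, "rx": 0, "ry": 0, "rz": 0}]' --jaw 36 --newtons 40

```text
clock: 3.85
tcp_pos: [0.4021, 0.3209, 0.0402]
orientation: [2.441, 1.977, 0.005]
contact_force: [0.1, -2.0, 7.5]
grip_width: 0.0412
gripper_force: 40.3
```

>>> send_rows --deltas '[{"dx": 0, "dy": 0, "dz": 0, "rx": 0, "ry": 0, "rz": 0}, {"dx": 0, "dy": 0, "dz": 0, "rx": 0, "ry": 0, "rz": 0}, {"dx": 0, "dy": 0, "dz": 0, "rx": 0, "ry": 0, "rz": 0}]'

```text
clock: 4.1
tcp_pos: [0.4021, 0.3209, 0.0402]
orientation: [2.441, 1.977, 0.005]
contact_force: [-0.0, -1.3, 7.3]
grip_width: 0.0414
gripper_force: 40.3
```

>>> send_rows --deltas '[{"dx": 0, "dy": 0, "dz": 10, "rx": 0, "ry": 0, "rz": 0}, {"dx": 0, "dy": 0, "dz": 30, "rx": 0, "ry": 0, "rz": 0}, {"dx": 0, "dy": 0, "dz": 60, "rx": 0, "ry": 0, "rz": 0}, {"dx": 0, "dy": 0, "dz": 90, "rx": 0, "ry": 0, "rz": 0}, {"dx": 0, "dy": 0, "dz": 120, "rx": 0, "ry": 0, "rz": 0}]'

```text
clock: 4.52
tcp_pos: [0.4003, 0.3199, 0.1604]
orientation: [-2.44, -1.978, 0.001]
contact_force: [1.1, -1.5, -1.3]
grip_width: 0.0415
gripper_force: 41.4
```

```bash
cat > rim.py <<'E'
from bench import r
from h import *
o=r.get_obs(); t=o['tcp_pos'];M=R.from_rotvec(o['orientation']).as_matrix()
print(o['clock'],t,'yawx',np.degrees(np.arctan2(M[1,0],M[0,0])),'toolz',M[:,2].round(4),o['contact_force'],o['joints'].round(2))
f=grab(r,'wrist'); P=wcloud(f)
rect('rim',P,t[:2],.035,t[2]+.012,t[2]+.032)
m=rect('disc',P,t[:2],.06,t[2]-.042,t[2]-.02)
p=P[m];p=p[np.abs(p[:,2]-np.median(p[:,2]))<.003];print('plane',np.linalg.lstsq(np.c_[p[:,:2]-t[:2],np.ones(len(p))],p[:,2],rcond=None)[0].round(4))
E
python3 rim.py
```

```text
4.5167 [0.40033946 0.31989314 0.16037511] yawx 78.06751924624334 toolz [-3.e-04 -1.e-04 -1.e+00] [ 1.12652557 -1.53180058 -1.34877867] [-0.24  0.39 -0.67  1.98  0.32  0.87 -1.29]
rim 10131 px 325.0 339.0 z [0.1738 0.1803 0.189 ] rect [array([399.4, 317.5]), array([43.7, 67.5]), np.float64(77.7)]
disc 12363 px 324.0 242.0 z [0.1272 0.1288 0.1365] rect [array([402.6, 335.6]), array([59.1, 94.9]), np.float64(78.2)]
plane [-0.0027 -0.0055  0.1285]
```

>>> send_rows --deltas '[{"dx": 12, "dy": -36, "dz": 10, "rx": 0, "ry": 0, "rz": -3}, {"dx": 24, "dy": -72, "dz": 20, "rx": 0, "ry": 0, "rz": -6}, {"dx": 36, "dy": -108, "dz": 30, "rx": 0, "ry": 0, "rz": -9}, {"dx": 48, "dy": -144, "dz": 30, "rx": 0, "ry": 0, "rz": -12}, {"dx": 60, "dy": -180, "dz": 30, "rx": 0, "ry": 0, "rz": -15}]'

```text
clock: 4.98
tcp_pos: [0.4613, 0.1386, 0.1899]
orientation: [2.679, 1.639, 0.004]
contact_force: [0.5, -0.1, -2.7]
grip_width: 0.0415
gripper_force: 41.7
```

>>> send_rows --deltas '[{"dx": 10, "dy": -36, "dz": 0, "rx": 0, "ry": 0, "rz": -3}, {"dx": 20, "dy": -72, "dz": 0, "rx": 0, "ry": 0, "rz": -7.2}, {"dx": 26, "dy": -110, "dz": 0, "rx": 0, "ry": 0, "rz": -7.2}, {"dx": 28, "dy": -148, "dz": 0, "rx": 0, "ry": 0, "rz": -7.2}, {"dx": 28, "dy": -186, "dz": 0, "rx": 0, "ry": 0, "rz": -7.2}]'

```text
clock: 5.4
tcp_pos: [0.489, -0.0475, 0.1892]
orientation: [2.775, 1.471, 0.002]
contact_force: [1.0, 0.4, -2.1]
grip_width: 0.0411
gripper_force: 41.7
```

>>> send_rows --deltas '[{"dx": -4, "dy": -36, "dz": 0, "rx": 0, "ry": 0, "rz": 0}, {"dx": -8, "dy": -72, "dz": 0, "rx": 0, "ry": 0, "rz": 0}, {"dx": -13, "dy": -108, "dz": 0, "rx": 0, "ry": 0, "rz": 0}, {"dx": -18, "dy": -128, "dz": 0, "rx": 0, "ry": 0, "rz": 0}, {"dx": -18, "dy": -128, "dz": 0, "rx": 0, "ry": 0, "rz": 0}]'

```text
clock: 5.82
tcp_pos: [0.4688, -0.1795, 0.1887]
orientation: [2.781, 1.459, -0.003]
contact_force: [-1.0, 0.2, -2.0]
grip_width: 0.0411
gripper_force: 41.7
```

>>> send_rows --deltas '[{"dx": -10, "dy": -30, "dz": 0, "rx": 0, "ry": 0, "rz": 0}, {"dx": -12, "dy": -58, "dz": 0, "rx": 0, "ry": 0, "rz": 0}, {"dx": -12, "dy": -58, "dz": 0, "rx": 0, "ry": 0, "rz": 0}, {"dx": -12, "dy": -58, "dz": 0, "rx": 0, "ry": 0, "rz": 0}, {"dx": -12, "dy": -58, "dz": 0, "rx": 0, "ry": 0, "rz": 0}]'

```text
clock: 6.23
tcp_pos: [0.459, -0.2308, 0.1887]
orientation: [-2.775, -1.472, -0.001]
contact_force: [0.4, 0.8, -1.9]
grip_width: 0.0417
gripper_force: 41.7
```

```bash
sed -i 's/t\[2\]+.012,t\[2\]+.032/t[2]+.0175,t[2]+.023/' rim.py; python3 rim.py; python3 -c "
from h import *
cv2.imwrite('pics/w4.png',load('wrist')['frame'])"
```

```text
6.2333 [ 0.4590107  -0.23081182  0.18868759] yawx 55.87084985127571 toolz [ 5.e-04  7.e-04 -1.e+00] [ 0.36327492  0.81325434 -1.85616951] [ 0.66  0.3  -0.37  1.97  0.14  0.89 -0.38]
rim 6442 px 325.0 341.0 z [0.2071 0.2086 0.2098] rect [array([ 456.5, -232.7]), array([43.6, 54.9]), np.float64(56.5)]
disc 12363 px 324.0 242.0 z [0.1555 0.157  0.1647] rect [array([ 466.6, -217.3]), array([59.2, 94.9]), np.float64(55.8)]
plane [-0.0032 -0.0027  0.1568]
```

View pics/w4.png

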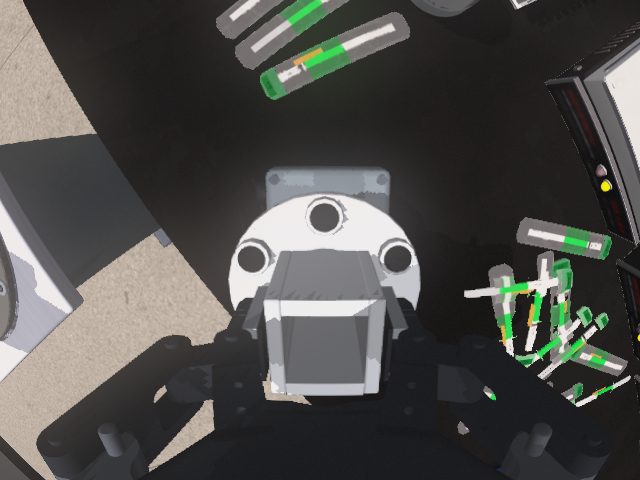

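The picture shows the carousel held level, with its rim at about (325,345) and the drive behind it. The fingers get into the rim mask, so I'll separate them by brightness.

```bash
cat > c.py <<'E'
from h import *
import sys
f=load('wrist');P=wcloud(f);z0=float(sys.argv[1]);c=np.array(eval(sys.argv[2]))
br=f['frame'].min(2)
for th in(90,120,150): rect(f'rim{th}',P,c,.035,z0-.003,z0+.003,br>th)
# disc outer circle
m=(np.hypot(*(P[...,:2]-c).transpose(2,0,1))<.062)&(abs(P[...,2]-(z0-.052))<.0035)&(br>90)
k,_=cv2.findContours(m.astype(np.uint8),0,1); k=max(k,key=cv2.contourArea)[:,0]
q=P[k[:,1],k[:,0],:2]; q=q[np.hypot(*(q-c).T)>.042]
A=np.c_[2*q,np.ones(len(q))]; s=np.linalg.lstsq(A,(q**2).sum(1),rcond=None)[0]; print('disc circle',s[:2].round(4),'r',np.sqrt(s[2]+s[:2]@s[:2]).round(4),len(q))
E
python3 c.py 0.2086 '(.4585,-.233)'
```

```text
rim90 6155 px 324.0 342.0 z [0.2066 0.2086 0.2095] rect [array([ 456.3, -232.6]), array([43.6, 42.1]), np.float64(56.2)]
rim120 5488 px 324.0 341.0 z [0.2075 0.2087 0.2096] rect [array([ 456.2, -232.6]), array([43.5, 42. ]), np.float64(56.2)]
rim150 4793 px 323.0 342.0 z [0.2078 0.2087 0.2096] rect [array([ 456.3, -232.5]), array([43. , 41.8]), np.float64(56.4)]
disc circle [ 0.4573 -0.2318] r 0.0464 383
```

>>> send_rows --deltas '[{"dx": 1.7, "dy": -1.7, "dz": -15, "rx": 0, "ry": 0, "rz": 0}, {"dx": 1.7, "dy": -1.7, "dz": -35, "rx": 0, "ry": 0, "rz": 0}, {"dx": 1.7, "dy": -1.7, "dz": -55, "rx": 0, "ry": 0, "rz": 0}, {"dx": 1.7, "dy": -1.7, "dz": -62, "rx": 0, "ry": 0, "rz": 0}, {"dx": 1.7, "dy": -1.7, "dz": -62, "rx": 0, "ry": 0, "rz": 0}]'

```text
clock: 6.7
tcp_pos: [0.4596, -0.2318, 0.1249]
orientation: [-2.771, -1.472, 0.003]
contact_force: [0.1, 0.5, -2.2]
grip_width: 0.0414
gripper_force: 41.5
```

```bash
python3 rim.py; python3 c.py 0.1465 '(.4595,-.2335)'
python3 - <<'E'
from h import *
f=load('wrist');P=wcloud(f)
rect('tip',P,(.4585,-.234),.03,.07,.0835)
s=None
from bench import r
s=grab(r,'scene'); t=grab(r,'top')
for n,f in(('scene',s),('top',t)):
    rect(n+' rim',cloud(f),(.4595,-.2335),.035,.142,.151,f['frame'].min(2)>120)
cv2.imwrite('pics/w5.png',cv2.resize(load('wrist')['frame'],(640,480)))
E
```

```text
6.7 [ 0.45963167 -0.23179011  0.12486708] yawx 55.95896569625211 toolz [-0.0032  0.002  -1.    ] [ 0.13546381  0.47873496 -2.16778085] [ 0.63  0.39 -0.35  2.02  0.19  0.76 -0.42]
rim 6445 px 325.0 342.0 z [0.1432 0.1448 0.146 ] rect [array([ 456.9, -233.7]), array([43.7, 54.8]), np.float64(55.6)]
disc 12364 px 324.0 242.0 z [0.0916 0.0932 0.1009] rect [array([ 467., -218.]), array([59. , 95.1]), np.float64(55.7)]
plane [-0.0071 -0.0017  0.093 ]
rim90 5615 px 324.0 343.0 z [0.1439 0.1448 0.1458] rect [array([ 456.9, -233.6]), array([43.8, 42.2]), np.float64(56.1)]
rim120 5392 px 324.0 342.0 z [0.1439 0.1449 0.1458] rect [array([ 457. , -233.7]), array([43.8, 42. ]), np.float64(56.1)]
rim150 5085 px 324.0 343.0 z [0.144  0.1449 0.1458] rect [array([ 456.9, -233.7]), array([43.3, 42. ]), np.float64(56.0)]
disc circle [ 0.4576 -0.2328] r 0.0463 434Traceback (most recent call last):
  File "<stdin>", line 3, in <module>
  File "h.py", line 19, in rect
    n,l,st,ce=cv2.connectedComponentsWithStats(m.astype(np.uint8)); m=l==1+np.argmax(st[1:,4])
                                                                           ~~~~~~~~~^^^^^^^^^^
    return _wrapfunc(a, 'argmax', axis=axis, out=out, **kwds)
    return bound(*args, **kwds)
ValueError: attempt to get argmax of an empty sequence
```

>>> send_rows --deltas '[{"dx": 1.2, "dy": -0.8, "dz": -6, "rx": 0, "ry": 0, "rz": 0}, {"dx": 1.2, "dy": -0.8, "dz": -12, "rx": 0, "ry": 0, "rz": 0}, {"dx": 1.2, "dy": -0.8, "dz": -18, "rx": 0, "ry": 0, "rz": 0}, {"dx": 1.2, "dy": -0.8, "dz": -18, "rx": 0, "ry": 0, "rz": 0}, {"dx": 1.2, "dy": -0.8, "dz": -18, "rx": 0, "ry": 0, "rz": 0}]'

```text
clock: 7.17
tcp_pos: [0.4615, -0.2343, 0.1081]
orientation: [-2.776, -1.471, 0.001]
contact_force: [0.7, 0.3, -1.5]
grip_width: 0.0416
gripper_force: 41.5
```

>>> send_rows --deltas '[{"dx": 0, "dy": 0, "dz": -4, "rx": 0, "ry": 0, "rz": 0}, {"dx": 0, "dy": 0, "dz": -8, "rx": 0, "ry": 0, "rz": 0}, {"dx": 0, "dy": 0, "dz": -8, "rx": 0, "ry": 0, "rz": 0}]'

```text
clock: 7.42
tcp_pos: [0.4613, -0.2342, 0.0996]
orientation: [-2.775, -1.47, 0.001]
contact_force: [-0.5, -1.0, -1.2]
grip_width: 0.0413
gripper_force: 41.5
```

```bash
python3 rim.py; python3 c.py 0.119 '(.4595,-.2335)'
```

```text
7.4167 [ 0.46133765 -0.2342184   0.09962339] yawx 55.83325284032882 toolz [-9.e-04  4.e-04 -1.e+00] [-0.45259346 -1.04902322 -1.22845707] [ 0.62  0.43 -0.33  2.03  0.21  0.71 -0.44]
rim 6551 px 326.0 341.0 z [0.1179 0.1196 0.1207] rect [array([ 461.6, -238.1]), array([43.6, 61.8]), np.float64(56.0)]
disc 12369 px 324.0 242.0 z [0.0664 0.068  0.0757] rect [array([ 468.8, -220.6]), array([59.3, 94.7]), np.float64(55.8)]
plane [-0.0044 -0.0023  0.0677]
rim90 6407 px 324.0 342.0 z [0.117  0.1195 0.1205] rect [array([ 458.7, -236.2]), array([43.6, 42.6]), np.float64(56.0)]
rim120 6232 px 324.0 342.0 z [0.1171 0.1195 0.1205] rect [array([ 458.6, -236.1]), array([43.6, 42.2]), np.float64(56.1)]
rim150 5378 px 324.0 341.0 z [0.1185 0.1196 0.1205] rect [array([ 458.5, -236. ]), array([43.5, 42. ]), np.float64(56.1)]
disc circle [ 0.4591 -0.2349] r 0.0464 417
```

>>> send_rows --deltas '[{"dx": -0.4, "dy": 1.2, "dz": -4, "rx": 0, "ry": 0, "rz": 0}, {"dx": -0.4, "dy": 1.2, "dz": -8, "rx": 0, "ry": 0, "rz": 0}, {"dx": -0.4, "dy": 1.2, "dz": -12, "rx": 0, "ry": 0, "rz": 0}, {"dx": -0.4, "dy": 1.2, "dz": -16, "rx": 0, "ry": 0, "rz": 0}, {"dx": -0.4, "dy": 1.2, "dz": -16, "rx": 0, "ry": 0, "rz": 0}]'

```text
clock: 7.88
tcp_pos: [0.4608, -0.2329, 0.0833]
orientation: [-2.775, -1.47, 0.001]
contact_force: [-0.4, -0.2, -2.6]
grip_width: 0.0415
gripper_force: 41.5
```

>>> send_rows --deltas '[{"dx": 0, "dy": 0, "dz": -1.5, "rx": 0, "ry": 0, "rz": 0}, {"dx": 0, "dy": 0, "dz": -3, "rx": 0, "ry": 0, "rz": 0}, {"dx": 0, "dy": 0, "dz": -3, "rx": 0, "ry": 0, "rz": 0}]'

```text
clock: 8.13
tcp_pos: [0.4613, -0.2331, 0.0811]
orientation: [-2.776, -1.471, 0.0]
contact_force: [-0.5, 0.4, -2.1]
grip_width: 0.0412
gripper_force: 41.5
```

```bash
python3 rim.py
```

```text
8.1333 [ 0.46126996 -0.2331253   0.08109596] yawx 55.8346249765965 toolz [-2.e-04  1.e-04 -1.e+00] [-0.49376309  0.36235133 -2.07140723] [ 0.61  0.46 -0.32  2.04  0.23  0.67 -0.46]
rim 6535 px 324.0 341.0 z [0.0994 0.1011 0.1022] rect [array([ 456.4, -233.5]), array([43.7, 60.3]), np.float64(56.4)]
disc 12367 px 324.0 242.0 z [0.0479 0.0495 0.0571] rect [array([ 468.5, -219.4]), array([59.6, 95.4]), np.float64(56.3)]
plane [-0.0048 -0.0041  0.0492]
```

About 1 mm to go and no resistance so far; easing down until contact.

>>> send_rows --deltas '[{"dx": 0, "dy": 0, "dz": -0.6, "rx": 0, "ry": 0, "rz": 0}, {"dx": 0, "dy": 0, "dz": -1.2, "rx": 0, "ry": 0, "rz": 0}, {"dx": 0, "dy": 0, "dz": -1.2, "rx": 0, "ry": 0, "rz": 0}]'

```text
clock: 8.43
tcp_pos: [0.4615, -0.2332, 0.0803]
orientation: [2.776, 1.471, 0.0]
contact_force: [-0.1, 0.1, -0.8]
grip_width: 0.0412
gripper_force: 41.7
```

>>> send_rows --deltas '[{"dx": 0, "dy": 0, "dz": -0.5, "rx": 0, "ry": 0, "rz": 0}, {"dx": 0, "dy": 0, "dz": -1.0, "rx": 0, "ry": 0, "rz": 0}, {"dx": 0, "dy": 0, "dz": -1.0, "rx": 0, "ry": 0, "rz": 0}]'

```text
clock: 8.68
tcp_pos: [0.4615, -0.2333, 0.0802]
orientation: [2.776, 1.47, -0.0]
contact_force: [-3.7, 1.5, 10.7]
grip_width: 0.0411
gripper_force: 43.2
```

Contact is at the expected height, so the underside is on the collar. Releasing and retreating.

>>> send_rows --deltas '[{"dx": 0, "dy": 0, "dz": 0.5, "rx": 0, "ry": 0, "rz": 0}, {"dx": 0, "dy": 0, "dz": 0.5, "rx": 0, "ry": 0, "rz": 0}, {"dx": 0, "dy": 0, "dz": 0.5, "rx": 0, "ry": 0, "rz": 0}, {"dx": 0, "dy": 0, "dz": 0.5, "rx": 0, "ry": 0, "rz": 0}, {"dx": 0, "dy": 0, "dz": 0.5, "rx": 0, "ry": 0, "rz": 0}]' --jaw 85

```text
clock: 9.1
tcp_pos: [0.4614, -0.2332, 0.0795]
orientation: [-2.776, -1.471, -0.0]
contact_force: [0.0, 0.1, 0.3]
grip_width: 0.0851
gripper_force: 0.0
```

>>> send_rows --deltas '[{"dx": 0, "dy": 0, "dz": 0, "rx": 0, "ry": 0, "rz": 0}, {"dx": 0, "dy": 0, "dz": 0, "rx": 0, "ry": 0, "rz": 0}, {"dx": 0, "dy": 0, "dz": 0, "rx": 0, "ry": 0, "rz": 0}]'

```text
clock: 9.35
tcp_pos: [0.4613, -0.2331, 0.0795]
orientation: [-2.776, -1.471, 0.0]
contact_force: [1.1, -0.2, -0.6]
grip_width: 0.0851
gripper_force: 0.0
```

>>> send_rows --deltas '[{"dx": 0, "dy": 0, "dz": 15, "rx": 0, "ry": 0, "rz": 0}, {"dx": 0, "dy": 0, "dz": 45, "rx": 0, "ry": 0, "rz": 0}, {"dx": 0, "dy": 0, "dz": 75, "rx": 0, "ry": 0, "rz": 0}, {"dx": 0, "dy": 0, "dz": 105, "rx": 0, "ry": 0, "rz": 0}, {"dx": 0, "dy": 0, "dz": 130, "rx": 0, "ry": 0, "rz": 0}]'

```text
clock: 9.77
tcp_pos: [0.4616, -0.2331, 0.2117]
orientation: [2.775, 1.471, 0.001]
contact_force: [0.8, -0.1, -0.8]
grip_width: 0.0848
gripper_force: 0.0
```

>>> send_rows --deltas '[{"dx": -10, "dy": -30, "dz": 10, "rx": 0, "ry": 0, "rz": 0}, {"dx": -20, "dy": -60, "dz": 30, "rx": 0, "ry": 0, "rz": 0}, {"dx": -25, "dy": -65, "dz": 30, "rx": 0, "ry": 0, "rz": 0}, {"dx": -25, "dy": -65, "dz": 30, "rx": 0, "ry": 0, "rz": 0}]'

```text
clock: 10.1
tcp_pos: [0.4351, -0.3012, 0.2405]
orientation: [2.778, 1.462, -0.0]
contact_force: [0.4, 0.2, -0.7]
grip_width: 0.0851
gripper_force: 0.0
```

Run:
```python
from bench import r
from h import *
f=grab(r,'wrist');P=wcloud(f);c=(.4585,-.234);cv2.imwrite('pics/w6.png',f['frame'])
rect('rim',P,c,.035,.09,.11); m=rect('disc',P,c,.06,.04,.0515)
p=P[m];print('plane',np.linalg.lstsq(np.c_[p[:,:2]-c,np.ones(len(p))],p[:,2],rcond=None)[0].round(4))
rect('shaft tip in bore',P,c,.03,.06,.085)
print(r.get_obs()['clock'],r.get_obs()['contact_force'])
s=grab(r,'scene');rect('round rim',cloud(s),(.4815,.158),.03,.055,.065)
```

```text
rim 1695 px 301.0 136.0 z [0.0967 0.1002 0.1015] rect [array([ 458.5, -235.2]), array([42.2, 42.6]), np.float64(56.3)]
disc 3619 px 316.0 132.0 z [0.047  0.0483 0.0496] rect [array([ 462.6, -237.5]), array([94.1, 85.9]), np.float64(57.4)]
plane [0.0004 0.0002 0.0483]
shaft tip in bore 797 px 302.0 133.0 z [0.0638 0.0727 0.0809] rect [array([ 457.9, -234. ]), array([23.5, 23.2]), np.float64(55.5)]
10.15 [0.29803037 1.64532484 0.78629706]
round rim 148 px 239.0 304.0 z [0.0557 0.059  0.0629] rect [array([481.3, 160.5]), array([41.6, 44.7]), np.float64(31.3)]
```

View pics/w6.png

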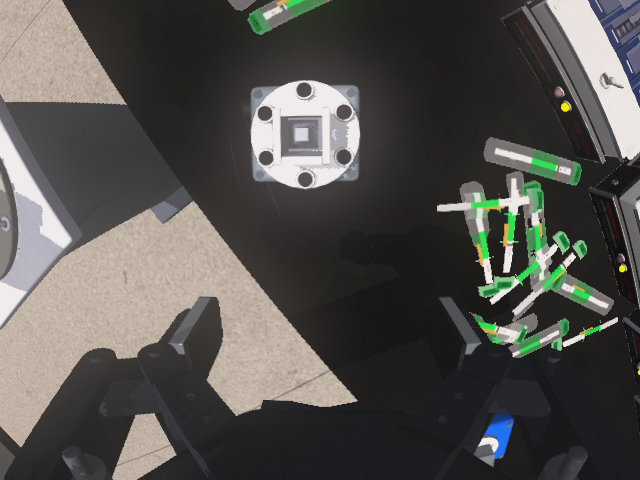

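The picture shows the carousel on the drive at (303,135), with the shaft inside the bore. The rim is at 100 mm and the disc top is level at 48.3 mm, so it is seated flat. The gripper is clear and the round carousel hasn't moved.

```bash
python3 -c "
from bench import r
print(r.hand_in())"
```

```text
the job is handed in; nothing more can be done
None
```

The square carousel sits flat on the grey drive unit's collar with the shaft in its bore and the gripper clear, the round carousel is still where it stood, and the job was handed in at about 10 s on the robot's clock.

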